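# Remount the geared sample carousel on the sample changer

### The job

Put the sample carousel, which lifts by its handle, back on the spindle of the sample changer: lower it, rocking it a little about its axis, until its rim teeth drop into mesh with the brass drive gear and it sits fully home, without ramming the teeth or dropping it on. Then swing the probe arm in over the cups until it meets its stop. Leave the slide box, oil bottle and mouse where they are.

Things in the scene. Friction and masses are not known exactly. Their poses are not given: they have to be found in the camera images.
- changer: Sample changer fixed to the bench: a cream box, top 60 mm above the bench, from -105 to +140 mm in its own x and -157 to +97 mm in its own y. Origin: on the axis of the carousel spindle, at bench height; z up. The brass drive gear stands at x = +96.5 mm, the column of the probe arm at y = -130 mm; at the far right corner (x 70 to 136, y -153 to -83 mm) a pump tower 150 mm high; a wash pot 90 mm high at x = -81, y = -116 mm.
- changer_seat (a point): Centre of the round aluminium seat (66 mm diameter, 66 mm above the bench) on which the carousel's underside rests when home. From it rises a fixed steel spindle, 21 mm diameter, straight to 23 mm above the seat, then tapering to a 7 mm wide point 33 mm above the seat.
- drive_gear: Brass drive gear, upright axis, 12 coarse teeth, 55 mm over the tips, teeth from 62 to 78 mm above the bench, upper ends bevelled (a collar of 9 mm radius stands 4 mm higher). Origin on its axis at bench height; its x runs along the middle of one tooth, the others every 30 deg. It starts at any angle; its stopped motor holds it, yielding only to about 0.3 N m.
- carousel: Loose sample carousel, 0.3 to 0.6 kg. Origin on its axis at its underside, z up. Blue rim with 36 coarse teeth, 151 mm over the tips, 0 to 10 mm above the underside, lower ends bevelled; x runs along the middle of one tooth, the others every 10 deg. White drum 125 mm diameter to 36 mm, 12 cups on 49 mm radius to 42 mm. From below a blind bore, 22.5 mm diameter, 36 mm deep, fits the spindle.
- carousel_centre (a point): The carousel's centre, on its axis 42 mm above its underside, same axes; 108 mm above the bench when home. Standing tooth on tooth upon the drive gear it stays 12 mm higher. It drops into mesh when a tooth faces a gap within about 0.7 deg of carousel angle (the slight bevels help about 0.5 deg more); the fit repeats every 10 deg.
- carousel_handle (a point): Centre of the carousel's handle, 64 mm above its underside: an upright flat blue grip on the axis, 56 mm long (along this x), 14 mm thick (along this y), from 44 to 84 mm above the underside.
- probe_pivot (a point): Pivot of the probe arm, on the axis of its column (upright axis), 126 mm above the bench, at half the height of the arm's bar.
- probe_arm_head (a point): Centre of the head at the free end of the probe arm, 82 mm from the pivot, 131 mm above the bench: a grey block 24 x 24 mm, from 114 to 148 mm above the bench, its probe tip reaching down to 111 mm. The cream bar between pivot and head is 18 mm wide, from 118 to 134 mm above the bench. y of this frame points outwards along the arm.
- probe_arm (a joint): Swing of the probe arm about its column, rad: 0 at its stop, where the arm points along the changer's +y and the head stands over the cups; grows as it swings out, anticlockwise seen from above, to 1.9. It stays where it is left; moving it takes about 2 N at the head.
- slide_box_centre (a point): Bystander: closed yellow slide box, 85 x 125 x 32 mm; this point is its centre.
- oil_bottle_centre (a point): Bystander: small amber bottle, 32 mm in diameter, 75 mm tall; this point is its centre.
- mouse_centre (a point): Bystander: dark computer mouse, 100 x 60 x 33 mm; this point is its centre.

How it is judged:
By the outcome, as a careful person would: the job done as asked, in the order asked, and still so for the second after the job is handed in, with the robot touching nothing.
It also fails if it takes over 61 s, if anything falls off the work surface, if the arm or the gripper's body presses on something with over 40 N, if the wrist force passes 120 N, or if a joint passes its speed limit or range.

### The arm

A 7-joint arm with a two-finger parallel gripper is mounted at the origin on the work surface. World frame = base frame: x ahead of the robot, y to its left, z up, the work surface at z = 0. Lengths are in m, angles in degrees, forces in N, time in s.
With the tool pointing down it reaches from about 0.425 to 0.95 m from the base axis. Payload 4.7 kg.
Tool frame: the origin (TCP) lies midway between the tips of the shut fingers; the grasp point (between the pads) lies 19 mm behind it; x points along the fingers, z is the direction in which the jaws open and shut, and the axes are right-handed (so a half turn about x gives the same grasp; the last joint's range is limited). The gripper opens to 87 mm and grips with 3 to 60 N. Pads are 19 mm wide; open, the fingers measure 117 mm over their backs; the gripper's body (75 mm by 190 mm) begins 51 mm behind the grasp point.
Start: joints at [71.396, 26.849, -2.785, 87.806, 1.381, 65.374, -4.715], TCP at [0.197, -0.646, 0.223] pointing down, gripper open.
Joint ranges: [-148.3, 148.3], [-19.14, 114.17], [-79.39, 73.82], [5.75, 140.21], [-59.74, 239.74], [12.07, 113.84], [-152.46, 152.46]. Speed limits (degrees/s): [147.25, 147.25, 180, 180, 180, 180, 180].

### API

Orientations are given as [roll, pitch, yaw] about the fixed x, y, z axes, in that order (R = Rz(yaw) Ry(pitch) Rx(roll)).
In Python, from cell import manip, viewer, order gives the robot as it stands. The module is installed in compiled form; this text tells all that it offers.
- The arm moves only by the tool jog_arm, never from a script. Its argument "commands" is a list of rows, each an object with "translation": the shift along the tool's x, y, z scaled (see below), a list of three; "dr": the turn, a rotation vector about the tool's x, y, z scaled (see below), a list of three. In form: [{"translation": [x, y, z], "dr": [wx, wy, wz]}, ...]. A call has 1 to 10 rows; each row is the pose to reach, as a shift and turn from the pose commanded when the call began, along the tool's axes at that moment; what a row does not reach only later rows make up. The controller multiplies each number of a shift by 100 mm and each number of a turn by 0.5 rad. A row lasts 1/12 s, in which the tool goes at most 41.7 mm and 7.16 degrees, less where a joint would pass 70% of its speed; a pose out of reach is approached as far as the arm can. A call with a number of a shift or a turn outside -1 to 1 is refused whole. A call with a gripper value outside its range is refused whole. "gripper" is the closure, from 0 (fully open) to 1 (shut), set as the call begins (left out, the last holds). The fingers move at their own pace and stop on an object; the grip force is fixed at half the most. Time passes only in rows, so rows that repeat a pose let the fingers close. It gives the time, the measured TCP pose, the force and the opening at its end, in the units of the state.
- manip.observe(): the state, without advancing time (a new reading comes with each control period).
- viewer.grab_frame(name): name is "scene" or "top" or "wrist"; returns (picture, depth): 400x640x3 uint8, red, green, blue; 400x640 float32, m along the optical axis (not along the pixel's ray), 0 where there is no reading.
- viewer.get_calibration(name): a dict with "fx", "fy", "cx", "cy" (pixels), "k1" (the pictures are not rectified: a ray, as slopes to the right and down, at radius r is drawn at 1 + k1 r^2 times it, then the intrinsics apply), "cam_to_world" (4x4, takes a point from camera to world coordinates); the wrist camera has in their place "hand_eye" (4x4, takes a point from camera to tool coordinates, whose origin is the TCP and whose axes are the tool frame's). Camera axes: x right, y down, z forward; pixel columns grow to the right and rows downward; lengths in m; the calibration is good to about 2 mm. A picture is of the moment at which its call begins: read the wrist's pose just before it. get_calibration takes no time and is no camera call.
- order.finish_job(): hands the job in, once; it reports no verdict.
Trained networks look in the newest picture that a camera, given by its name, has taken for a name from the list of things; names that differ only in an ending like _2 or _b are one class to them, and where a whole thing is asked for, a point or a joint stands for the part that bears it (a point fixed in the world has none). Each returns a list of dicts, best first, with "score" (0 to 1); they miss things now and then, are a little off and sometimes report something else, mostly with a low value. They report only what shows in the picture. A call takes as long as a camera call.
- viewer.spot_in(name, camera): "xy" ([column, row] in pixels, amid what is visible of it).
- viewer.trace(name, camera): "region" (400x640 bool, what is visible of it) and "xy" ([column, row] in pixels, amid what is visible of it).
The state is a dict: "time": time; "joint_pos": joint angles; "qvel": joint speeds; "effort": joint torques, N m; "tcp_pos": TCP position; "ee_rot": TCP orientation; "force": force on the tool from outside, world axes, zero at the start; "wrist_torque": the same for the moment, N m; "width": opening from 0.0 (shut) to 1.0 (fully open).
Only numpy, scipy, OpenCV 4.12 (cv2) and the standard library are available. Lean on these libraries where they do the work, as an engineer would, in place of code of your own. Each camera call takes 0.05 s, during which the arm holds its last target. There are 200 camera calls.

## Working session

There is one attempt and no reset: what is moved stays moved. The work goes in short steps, Python scripts to look and compute and a tool call to move; the robot and the scene stay as the last step left them, time stands still between calls to the robot, and variables do not carry over. Pictures are saved under pics/ and viewed, about 8 in all and at most 12, crops included, and the job is handed in when it is done.

Besides the shell and the picture viewer there is one more tool, called after "Call:" in YAML: its name, and indented under it one key for each argument. jog_arm: Moves the arm, as the interface text tells. Its arguments: {"type":"object","properties":{"commands":{"type":"array","items":{"type":"object","properties":{"translation":{"type":"array","items":{"type":"number","minimum":-1,"maximum":1}},"dr":{"type":"array","items":{"type":"number","minimum":-1,"maximum":1}}}}},"gripper":{"type":"number"}},"required":["commands"]}

```bash
mkdir -p pics; cat > h.py <<'E'
import numpy as np, cv2
from cell import manip, viewer, order
from scipy.spatial.transform import Rotation as R
def tool():
    s=manip.observe(); T=np.eye(4); T[:3,:3]=R.from_euler('xyz',s['ee_rot'],degrees=True).as_matrix(); T[:3,3]=s['tcp_pos']; return T
def cam(name):
    c=viewer.get_calibration(name)
    M=np.array(c['cam_to_world']) if name!='wrist' else tool()@np.array(c['hand_eye'])
    return c,M
def rays(c,uv):
    K=np.array([[c['fx'],0,c['cx']],[0,c['fy'],c['cy']],[0,0,1.]])
    return cv2.undistortPoints(np.array(uv,float).reshape(-1,1,2),K,np.array([c['k1'],0,0,0.])).reshape(-1,2)
def cloud(c,M,d,uv):
    uv=np.array(uv).reshape(-1,2); z=d[uv[:,1].astype(int),uv[:,0].astype(int)]
    r=rays(c,uv); P=np.c_[r*z[:,None],z]; P=P[z>0]; return P@M[:3,:3].T+M[:3,3]
def atz(c,M,uv,z):
    r=rays(c,uv); D=np.c_[r,np.ones(len(r))]@M[:3,:3].T; o=M[:3,3]
    return o+D*((z-o[2])/D[:,2])[:,None]
def proj(c,M,P):
    p=(np.atleast_2d(P)-M[:3,3])@M[:3,:3]; s=p[:,:2]/p[:,2:]; s=s*(1+c['k1']*(s**2).sum(1))[:,None]
    return s*[c['fx'],c['fy']]+[c['cx'],c['cy']]
E
python3 - <<'E'
from h import *
print(manip.observe())
for n in ['scene','top']:
    c,M=cam(n); im,d=viewer.grab_frame(n); cv2.imwrite(f'pics/{n}0.png',im[:,:,::-1]); np.savez(f'{n}0.npz',im=im,d=d)
    print(n,M.round(3).tolist(),c['fx'],c['k1'])
    for t in ['changer','drive_gear','carousel','carousel_handle','probe_arm_head','probe_pivot','slide_box_centre','oil_bottle_centre','mouse_centre']:
        r=viewer.trace(t,n)
        for q in r[:2]:
            v,u=np.nonzero(q['region']); P=cloud(c,M,d,np.c_[u,v])
            print(t,round(q['score'],2),np.round(q['xy']),len(u),np.median(P,0).round(3) if len(P) else None, P.min(0).round(3) if len(P) else '',P.max(0).round(3) if len(P) else '')
im=np.hstack([cv2.imread('pics/scene0.png')]);
E
```

```text
{'time': 0.0, 'joint_pos': array([71.39525452, 26.89774914, -2.78657975, 87.87280102,  1.38155395,
       65.3748533 , -4.71598907]), 'qvel': array([ 0.09480056,  0.07527554,  0.07078597,  0.02449269, -0.00717314,
       -0.05207285, -0.10697476]), 'effort': array([-1.36087750e-03, -5.07976127e+01, -8.15698109e-02, -2.36151356e+01,
       -6.12877356e-02,  3.77844984e-02,  1.91989757e-04]), 'tcp_pos': array([ 0.19663195, -0.64510489,  0.22150117]), 'ee_rot': array([-178.0995688 ,   89.88818912,  108.85291447]), 'force': array([-0.2038934 ,  0.12503252,  0.51954839]), 'wrist_torque': array([0.00905676, 0.0093206 , 0.03556709]), 'width': 0.9991346703881286}
scene [[-0.823, 0.407, -0.396, 0.908], [0.568, 0.609, -0.554, 0.651], [0.016, -0.681, -0.732, 0.83], [0.0, 0.0, 0.0, 1.0]] 383.88287917510354 -0.022793691253395757
changer 0.66 [259. 162.] 6648 [ 0.567 -0.139  0.061] [ 0.392 -0.433 -0.008] [ 0.687 -0.011  0.153]
changer 0.48 [443. 248.] 797 [0.32  0.379 0.031] [0.259 0.329 0.004] [0.362 0.422 0.038]
drive_gear 0.52 [248. 170.] 216 [ 0.621 -0.108  0.078] [ 0.592 -0.154  0.06 ] [ 0.64
[... 1057 characters left out ...]
]
carousel 0.71 [290. 199.] 1901 [0.512 0.207 0.037] [ 0.445  0.14  -0.004] [0.593 0.281 0.091]
carousel_handle 0.78 [292. 200.] 1886 [0.513 0.208 0.037] [ 0.448  0.14  -0.004] [0.593 0.282 0.091]
probe_arm_head 0.97 [460. 201.] 341 [ 0.514 -0.252  0.138] [ 0.455 -0.275  0.125] [ 0.564 -0.236  0.159]
probe_pivot 0.82 [420. 189.] 8548 [ 0.545 -0.16   0.062] [ 0.405 -0.32  -0.006] [ 0.733 -0.011  0.159]
slide_box_centre 0.9 [199. 191.] 1429 [0.531 0.467 0.032] [ 0.489  0.408 -0.005] [0.583 0.543 0.041]
oil_bottle_centre 0.5 [304. 123.] 114 [0.728 0.169 0.05 ] [0.719 0.155 0.017] [0.743 0.182 0.08 ]
mouse_centre 0.89 [224. 276.] 769 [0.311 0.371 0.031] [ 0.259  0.326 -0.002] [0.361 0.419 0.04 ]
```

```bash
python3 - <<'E'
import cv2,numpy as np
a=cv2.imread('pics/top0.png')[80:320,170:520]; b=cv2.imread('pics/scene0.png')[60:380,130:530]
a=cv2.resize(a,None,fx=800/350,fy=800/350,interpolation=cv2.INTER_CUBIC)
cv2.imwrite('pics/topc.png',a[:600]); cv2.imwrite('pics/scc.png',cv2.resize(b,(750,600)))
E
```

```text
(no output)
```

View pics/topc.png

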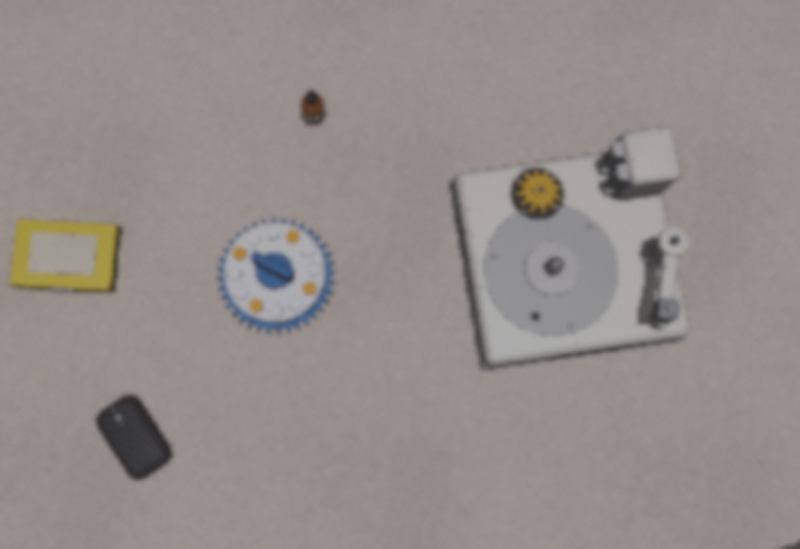

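View pics/scc.png

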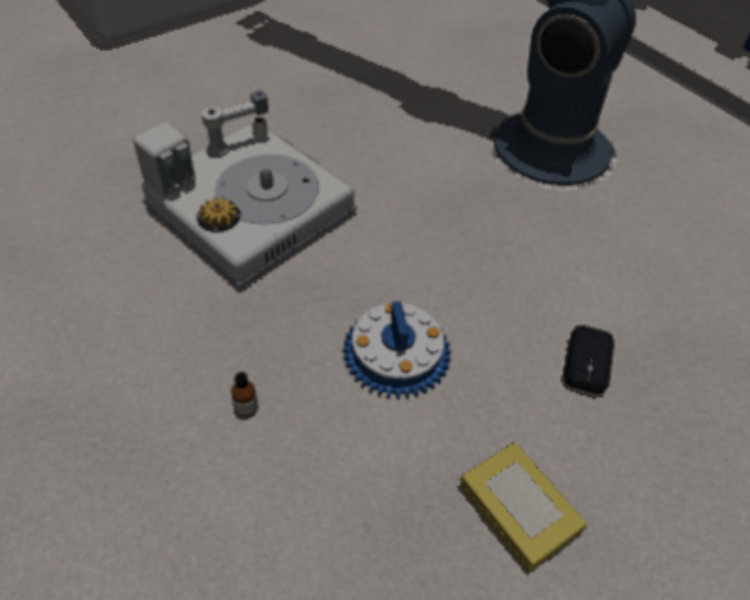

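Top view: changer at right with the gear at crop (538,192), spindle (553,265), probe pivot (673,240) and head (667,308), so the arm is swung out. The carousel is at (275,272), its handle running upper left to lower right. The scene view agrees, and all three bystanders are well clear.

```bash
cat >> h.py <<'E'
def go(p,yaw):
    """shift (x100mm) & rotvec (x0.5rad) in tool axes for TCP p, tool pointing straight down, jaw (z) axis at yaw deg (mod 180, nearest)"""
    T=tool(); best=None
    for y in (yaw,yaw+180):
        z=np.array([np.cos(np.radians(y)),np.sin(np.radians(y)),0]); x=np.array([0,0,-1.]); G=np.c_[x,np.cross(z,x),z]
        w=R.from_matrix(T[:3,:3].T@G).as_rotvec()
        if best is None or np.linalg.norm(w)<np.linalg.norm(best): best=w
    t=T[:3,:3].T@(np.array(p)-T[:3,3])
    print('shift/100mm',(t*10).round(3),'dr/0.5rad',(best/.5).round(3),'turn',np.degrees(np.linalg.norm(best)).round(1))
def jaw():
    z=tool()[:3,2]; return np.degrees(np.arctan2(z[1],z[0]))
E
python3 - <<'E'
from h import *
print('tool axes\n',tool()[:3,:3].round(3),jaw()); print(np.array(viewer.get_calibration('wrist')['hand_eye']).round(3).tolist(), viewer.get_calibration('wrist')['fx'])
c,M=cam('top'); px=lambda x,y:[x/2.2857+170,y/2.2857+80]
sp=atz(c,M,[px(554,263)],.099)[0]; g=atz(c,M,[px(538,189)],.082)[0]; pv=atz(c,M,[px(673,240)],.136)[0]; hd=atz(c,M,[px(667,303)],.148)[0]
print('spindle',sp,'gear',g,'pivot',pv,'head',hd)
v=(g-sp)[:2];print('gear dist',np.linalg.norm(v),np.degrees(np.arctan2(v[1],v[0])));v=(pv-sp)[:2];print('piv',np.linalg.norm(v),np.degrees(np.arctan2(v[1],v[0]))+90)
v=(hd-pv)[:2];print('head',np.linalg.norm(v),np.degrees(np.arctan2(v[1],v[0])))
for n in ['top','scene']:
    c,M=cam(n);d=np.load(n+'0.npz')['d'];vv,uu=np.mgrid[0:400,0:640];P=cloud(c,M,d,np.c_[uu.ravel(),vv.ravel()])
    k=(P[:,2]>.06)&(P[:,2]<.1)&(abs(P[:,0]-.52)<.09)&(abs(P[:,1]-.208)<.09);Q=P[k];print(n,'handle',Q.mean(0),len(Q))
    u,s,w=np.linalg.svd(Q[:,:2]-Q[:,:2].mean(0),full_matrices=False);print(np.degrees(np.arctan2(w[0,1],w[0,0])),s)
    k=(P[:,2]>.02)&(P[:,2]<.06)&(abs(P[:,0]-.52)<.09)&(abs(P[:,1]-.208)<.09);print(P[k].min(0),P[k].max(0))
E
```

```text
tool axes
 [[ 0.     0.957  0.292]
 [-0.     0.292 -0.957]
 [-1.     0.     0.   ]] -73.05189970177558
[[0.0, -0.28, 0.96, -0.162], [0.001, -0.96, -0.28, 0.077], [1.0, 0.002, -0.0, 0.0], [0.0, 0.0, 0.0, 1.0]] 323.2659685086255
spindle [ 0.52491906 -0.12890751  0.099     ] gear [ 0.62014232 -0.11342811  0.082     ] pivot [ 0.54854199 -0.26015083  0.136     ] head [ 0.47232142 -0.24733072  0.148     ]
gear dist 0.09647320735368921 9.233184316550135
piv 0.13335235410454044 10.20360787043849
head 0.07729120415797368 170.45236531766506
top handle [0.51711364 0.20925331 0.0812588 ] 119
-115.17020763621555 [0.17589722 0.04681526]
[0.45295829 0.14828127 0.02085689] [0.58170279 0.27132939 0.05987814]
scene handle [0.52035821 0.21262873 0.07893519] 156
66.46539692606963 [0.21404644 0.05423261]
[0.4532085  0.1472769  0.02082764] [0.57866087 0.27209507 0.05882869]
```

Call:
jog_arm:
  commands:
    - {"translation": [-0.06, 0.98, -0.78], "dr": [0, 0, 0]}
    - {"translation": [-0.06, 0.98, -0.78], "dr": [0, 0, 0]}
    - {"translation": [-0.06, 0.98, -0.78], "dr": [0, 0, 0]}

```text
time: 1.25
tcp_pos: [0.2678, -0.5419, 0.2284]
ee_rot: [106.9, 90.0, 33.7]
force: [0.7, 0.2, 1.1]
width: 0.996
```

Call:
jog_arm:
  commands:
    - {"translation": [-0.06, 0.98, -0.78], "dr": [0, 0, 0]}
    - {"translation": [-0.06, 0.98, -0.78], "dr": [0, 0, 0]}
    - {"translation": [-0.06, 0.98, -0.78], "dr": [0, 0, 0]}

```text
time: 1.5
tcp_pos: [0.3392, -0.4382, 0.2349]
ee_rot: [17.3, 90.0, -55.8]
force: [1.3, -0.3, 0.6]
width: 1.002
```

Call:
jog_arm:
  commands:
    - {"translation": [-0.06, 0.98, -0.78], "dr": [0, 0, 0]}
    - {"translation": [-0.06, 0.98, -0.78], "dr": [0, 0, 0]}
    - {"translation": [-0.06, 0.98, -0.78], "dr": [0, 0, 0]}

```text
time: 1.75
tcp_pos: [0.41, -0.3354, 0.241]
ee_rot: [20.9, 89.9, -52.1]
force: [0.0, -0.5, 0.5]
width: 0.998
```

Call:
jog_arm:
  commands:
    - {"translation": [-0.06, 0.98, -0.78], "dr": [0, 0, 0]}
    - {"translation": [-0.06, 0.98, -0.78], "dr": [0, 0, 0]}
    - {"translation": [-0.06, 0.98, -0.78], "dr": [0, 0, 0]}

```text
time: 2.0
tcp_pos: [0.4807, -0.2325, 0.247]
ee_rot: [31.9, 89.9, -41.1]
force: [1.0, -1.1, 0.3]
width: 1.001
```

Call:
jog_arm:
  commands:
    - {"translation": [-0.06, 0.98, -0.78], "dr": [-0.8, 0, 0]}
    - {"translation": [-0.06, 0.98, -0.78], "dr": [-0.8, 0, 0]}
    - {"translation": [-0.06, 0.98, -0.78], "dr": [-0.8, 0, 0]}
    - {"translation": [-0.06, 0.98, -0.78], "dr": [-0.8, 0, 0]}

```text
time: 2.33
tcp_pos: [0.5554, -0.121, 0.2536]
ee_rot: [97.8, 89.6, 48.7]
force: [0.6, 1.0, 0.6]
width: 0.999
```

Call:
jog_arm:
  commands:
    - {"translation": [0, 0, 0], "dr": [-0.8, 0, 0]}
    - {"translation": [0, 0, 0], "dr": [-0.8, 0, 0]}
    - {"translation": [0, 0, 0], "dr": [-0.8, 0, 0]}
    - {"translation": [0, 0, 0], "dr": [-0.8, 0, 0]}
    - {"translation": [0, 0, 0], "dr": [-0.8, 0, 0]}

```text
time: 2.75
tcp_pos: [0.5508, -0.1314, 0.2525]
ee_rot: [81.9, 90.0, 54.6]
force: [0.0, 1.1, -0.1]
width: 1.003
```

```bash
python3 - <<'E'
from h import *
c,M=cam('wrist'); im,d=viewer.grab_frame('wrist'); np.savez('w1.npz',im=im,d=d,M=M); cv2.imwrite('pics/w1.png',im[:,:,::-1])
s=manip.observe(); print(s['time'],s['tcp_pos'],jaw(),s['joint_pos'].round(),s['force'])
print('spindle px',proj(c,M,[[.525,-.129,.099],[.62,-.113,.082],[.5485,-.260,.136],[.472,-.247,.148]]).round())
E
```

```text
2.8 [ 0.55083883 -0.13143421  0.25250665] -27.405266078391005 [ 31.  17. -27. 100.   9.  65. -26.] [-0.73375665 -0.86822192  0.2166725 ]
spindle px [[297. 192.]
 [373. 133.]
 [377. 304.]
 [303. 331.]]
```

View pics/w1.png

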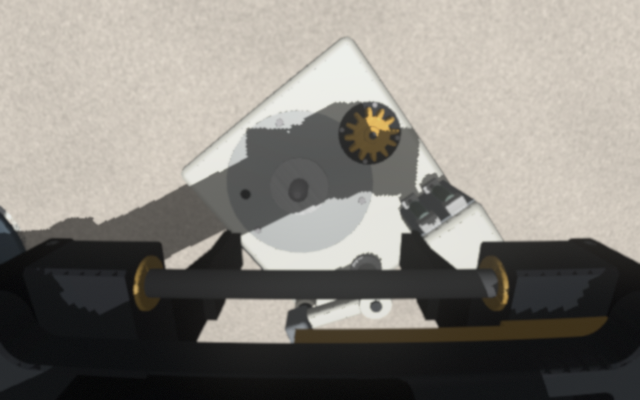

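Wrist view: spindle tip at (298,189), gear at (371,133), pivot (376,307), head (300,325). These are within about 2 px of the projected top-camera estimates. Next I'll measure the gear phase and the centres.

```bash
cat > meas.py <<'E'
from h import *
def changer(f):
    D=np.load(f); im,d,M=D['im'],D['d'],D['M']; c=viewer.get_calibration('wrist')
    vv,uu=np.mgrid[0:400,0:640]; uv=np.c_[uu.ravel(),vv.ravel()]
    hsv=cv2.cvtColor(im,cv2.COLOR_RGB2HSV).reshape(-1,3)
    P=np.full((400*640,3),np.nan); ok=d.ravel()>0; P[ok]=cloud(c,M,d,uv[ok])
    k=(P[:,2]>.085)&(np.hypot(P[:,0]-.525,P[:,1]+.129)<.02); print('spindle pts',k.sum(),P[k].mean(0),P[k,2].max())
    g0=np.array([.62,-.113]); A=atz(c,M,uv,.078)
    b=(hsv[:,0]>10)&(hsv[:,0]<32)&(hsv[:,1]>110)&(hsv[:,2]>50)&(np.hypot(*(A[:,:2]-g0).T)<.04)
    m=b.reshape(400,640); (x,y),r=cv2.minEnclosingCircle(uv[b].astype(np.float32)); q=atz(c,M,[[x,y]],.078)[0]
    print('gear px',x,y,r,'centre',q,'mean',A[b].mean(0),b.sum())
    for g in (q[:2],A[b].mean(0)[:2]):
        # supersampled polar profile
        for rr in ((.019,.025),(.021,.027)):
            th=np.radians(np.arange(0,360,.5)); s=[]
            for t in th:
                rad=np.linspace(*rr,13); X=np.c_[g[0]+rad*np.cos(t),g[1]+rad*np.sin(t),np.full(13,.078)]
                p=proj(c,M,X).astype(np.float32); s.append(cv2.remap(m.astype(np.float32),p[:,:1],p[:,1:],cv2.INTER_LINEAR).mean())
            z=np.sum(np.array(s)*np.exp(12j*th)); print('gear phase mod30',np.degrees(np.angle(z))/12%30,'amp',abs(z)/sum(s))
if __name__=='__main__': 
    import sys; changer(sys.argv[1])
E
python3 meas.py w1.npz
python3 - <<'E'
from h import *
D=np.load('w1.npz'); print(D['im'][100:165:1,371].tolist()[::8])
s=np.array([.525,-.129]); 
go([.517-.0,.210,.25],-25)
E
```

```text
spindle pts 505 [ 0.51896116 -0.12544072  0.1670947 ] 0.30206045730714437
gear px 371.5799865722656 133.53428649902344 26.655441284179688 centre [ 0.61924391 -0.11366511  0.078     ] mean [ 0.61919664 -0.11390639  0.078     ] 1412
gear phase mod30 10.628673502486258 amp 0.5799206344288744
gear phase mod30 10.580489808560545 amp 0.7196459609462793
gear phase mod30 10.654560026452634 amp 0.5943406031512745
gear phase mod30 10.62189994381519 amp 0.729940625978136
[[221, 222, 216], [122, 108, 82], [213, 173, 94], [224, 182, 95], [81, 71, 53], [91, 75, 48], [95, 78, 47], [73, 61, 41], [73, 73, 71]]
shift/100mm [ 0.025  2.875 -1.872] dr/0.5rad [-0.084  0.    -0.   ] turn 2.4
```

Call:
jog_arm:
  commands:
    - {"translation": [0, 0.96, -0.62], "dr": [-0.08, 0, 0]}
    - {"translation": [0, 0.96, -0.62], "dr": [-0.08, 0, 0]}
    - {"translation": [0, 0.96, -0.62], "dr": [-0.08, 0, 0]}

```text
time: 3.05
tcp_pos: [0.5392, -0.0144, 0.2527]
ee_rot: [95.5, 89.9, 70.4]
force: [0.5, 0.7, 0.1]
width: 0.998
```

Call:
jog_arm:
  commands:
    - {"translation": [0, 0.96, -0.62], "dr": [0, 0, 0]}
    - {"translation": [0, 0.96, -0.62], "dr": [0, 0, 0]}
    - {"translation": [0, 0.96, -0.62], "dr": [0, 0, 0]}

```text
time: 3.3
tcp_pos: [0.5229, 0.0995, 0.253]
ee_rot: [79.7, 89.9, 54.8]
force: [0.4, 0.3, 0.6]
width: 0.999
```

Call:
jog_arm:
  commands:
    - {"translation": [0, 0.96, -0.62], "dr": [0, 0, 0]}
    - {"translation": [0, 0.96, -0.62], "dr": [0, 0, 0]}
    - {"translation": [0, 0.96, -0.62], "dr": [0, 0, 0]}
    - {"translation": [0, 0.96, -0.62], "dr": [0, 0, 0]}

```text
time: 3.63
tcp_pos: [0.5055, 0.2174, 0.2533]
ee_rot: [111.5, 89.7, 87.1]
force: [-0.3, 0.4, 0.6]
width: 0.999
```

```bash
python3 - <<'E'
from h import *
D=np.load('w1.npz'); c=viewer.get_calibration('wrist'); vv,uu=np.mgrid[0:400,0:640]; uv=np.c_[uu.ravel(),vv.ravel()]
k=D['d'].ravel()>0; P=cloud(c,D['M'],D['d'],uv[k])
q=P[(P[:,2]>.09)&(P[:,2]<.105)&(np.hypot(P[:,0]-.525,P[:,1]+.129)<.02)]; print('spindle',len(q),q.mean(0),np.median(q,0),q.min(0),q.max(0))
c,M=cam('wrist'); im,d=viewer.grab_frame('wrist'); np.savez('w2.npz',im=im,d=d,M=M); cv2.imwrite('pics/w2.png',im[:,:,::-1])
s=manip.observe(); print(s['time'],s['tcp_pos'],jaw())
k=d.ravel()>0; P=cloud(c,M,d,uv[k])
near=np.hypot(P[:,0]-.517,P[:,1]-.21)<.1
q=P[near&(P[:,2]>.07)&(P[:,2]<.095)]; print('handle',len(q),q.mean(0),q.max(0)); 
(cx,cy),(w,h),a=cv2.minAreaRect((q[:,:2]*1000).astype(np.float32)); print('rect',cx,cy,w,h,a)
t=q[q[:,2]>.078]; print('top face',cv2.minAreaRect((t[:,:2]*1000).astype(np.float32)),t.mean(0))
r=P[near&(P[:,2]>.004)&(P[:,2]<.02)]; print('rim',len(r),cv2.minEnclosingCircle((r[:,:2]*1000).astype(np.float32)))
r=P[near&(P[:,2]>.028)&(P[:,2]<.055)]; print('drum',len(r),cv2.minEnclosingCircle((r[:,:2]*1000).astype(np.float32)))
E
```

```text
spindle 239 [ 0.52448077 -0.13086465  0.09430584] [ 0.52472462 -0.13066726  0.09403975] [ 0.51434312 -0.14136972  0.09002132] [ 0.53331242 -0.12237385  0.09972644]
3.6833 [0.50672263 0.21333635 0.25291574] -24.614672248907194
handle 691 [0.51661273 0.21063561 0.08230083] [0.53268585 0.23569253 0.08576053]
rect 516.1512451171875 209.20877075195312 55.83207702636719 14.212665557861328 64.79368591308594
top face ((516.2612915039062, 209.10726928710938), (55.76142120361328, 14.026786804199219), 64.64212036132812) [0.51667022 0.21039304 0.08268972]
rim 1437 ((516.161865234375, 208.804443359375), 75.93174743652344)
drum 7609 ((516.120361328125, 208.951904296875), 62.67247772216797)
```

View pics/w2.png

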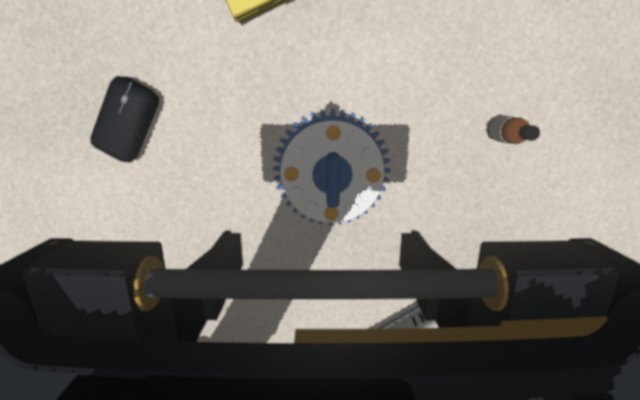

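Wrist view: carousel centred at (332,172) with its handle upright in the image, square to the jaws and between them. The depth fits agree: handle 55.8 x 14.0 mm, rim radius 75.9 mm, drum radius 62.7 mm, all about (0.5162, 0.2090).

```bash
python3 - <<'E'
from h import *
go([.5162,.2090,.049],-25.3)
E
```

```text
shift/100mm [ 2.039 -0.004  0.105] dr/0.5rad [ 0.024 -0.001 -0.004] turn 0.7
```

Call:
jog_arm:
  commands:
    - {"translation": [0.3, 0, 0.105], "dr": [0.024, 0, -0.004]}
    - {"translation": [0.7, 0, 0.105], "dr": [0.024, 0, -0.004]}
    - {"translation": [1, 0, 0.105], "dr": [0.024, 0, -0.004]}
    - {"translation": [1, 0, 0.105], "dr": [0.024, 0, -0.004]}

```text
time: 4.02
tcp_pos: [0.5144, 0.2003, 0.1465]
ee_rot: [-121.7, 89.2, -147.6]
force: [-1.1, -1.1, -0.8]
width: 0.999
```

Call:
jog_arm:
  commands:
    - {"translation": [0.35, 0, 0], "dr": [0, 0, 0]}
    - {"translation": [0.7, 0, 0], "dr": [0, 0, 0]}
    - {"translation": [0.9, 0, 0], "dr": [0, 0, 0]}
    - {"translation": [1, 0, 0], "dr": [0, 0, 0]}
    - {"translation": [1, 0, 0], "dr": [0, 0, 0]}
    - {"translation": [1, 0, 0], "dr": [0, 0, 0]}

```text
time: 4.52
tcp_pos: [0.5189, 0.2045, 0.0539]
ee_rot: [-21.4, 89.9, -47.1]
force: [0.1, 0.2, 0.3]
width: 1.002
```

```bash
python3 - <<'E'
from h import *
s=manip.observe(); print(s['time'],s['tcp_pos'],jaw(),s['force']); go([.5162,.2090,.049],-25.3)
E
```

```text
4.5167 [0.51887144 0.20454187 0.05387371] -25.683870183948493 [0.09068475 0.24940588 0.30607227]
shift/100mm [ 0.049  0.029 -0.043] dr/0.5rad [-0.013  0.003  0.001] turn 0.4
```

Call:
jog_arm:
  commands:
    - {"translation": [0.05, 0.03, -0.043], "dr": [-0.013, 0, 0]}
    - {"translation": [0.05, 0.03, -0.043], "dr": [-0.013, 0, 0]}
    - {"translation": [0.05, 0.03, -0.043], "dr": [-0.013, 0, 0]}
    - {"translation": [0.05, 0.03, -0.043], "dr": [-0.013, 0, 0]}
    - {"translation": [0.05, 0.03, -0.043], "dr": [-0.013, 0, 0]}

```text
time: 4.93
tcp_pos: [0.5154, 0.209, 0.048]
ee_rot: [-59.1, 89.9, -84.4]
force: [0.1, -0.0, 0.1]
width: 1.003
```

```bash
python3 - <<'E'
from h import *
s=manip.observe(); print(s['time'],s['tcp_pos'],jaw(),s['force']); go([.5162,.2090,.049],-25.3)
E
```

```text
4.9333 [0.51535802 0.20904445 0.04803511] -25.244631675049956 [ 0.0864057  -0.02522039  0.14925166]
shift/100mm [-0.01   0.003  0.008] dr/0.5rad [0.002 0.002 0.003] turn 0.1
```

Aligned within 1 mm. Next I'll close and lift.

Call:
jog_arm:
  commands:
    - {"translation": [0, 0, 0.008]}
    - {"translation": [0, 0, 0.008]}
    - {"translation": [0, 0, 0.008]}
    - {"translation": [0, 0, 0.008]}
    - {"translation": [0, 0, 0.008]}
    - {"translation": [0, 0, 0.008]}
    - {"translation": [0, 0, 0.008]}
    - {"translation": [0, 0, 0.008]}
    - {"translation": [0, 0, 0.008]}
    - {"translation": [0, 0, 0.008]}
  gripper: 1

```text
validation failed for argument at $.co...
```

Call:
jog_arm:
  commands:
    - {"translation": [-0.05, 0, 0]}
    - {"translation": [-0.1, 0, 0]}
    - {"translation": [-0.2, 0, 0]}
    - {"translation": [-0.4, 0, 0]}
    - {"translation": [-0.6, 0, 0]}
    - {"translation": [-0.8, 0, 0]}
    - {"translation": [-1, 0, 0]}
    - {"translation": [-1, 0, 0]}
    - {"translation": [-1, 0, 0]}

```text
validation failed for argument at $.co...
```

```bash
python3 - <<'E'
from h import *
s=manip.observe(); print(s['time'],s['tcp_pos'],jaw(),s['force'],s['wrist_torque'],s['width']*87)
go([.525,-.129,.21],jaw())
E
```

```text
4.9333 [0.51535802 0.20904445 0.04803511] -25.244631675049956 [ 0.0864057  -0.02522039  0.14925166] [-0.02149126 -0.09230007  0.01296825] 87.22420220267387
shift/100mm [-1.614 -3.019  1.53 ] dr/0.5rad [-0.     0.002  0.003] turn 0.1
```

Both were refused because `dr` was missing, so I'll resend with it.

Call:
jog_arm:
  commands:
    - {"translation": [0, 0, 0.008], "dr": [0, 0, 0]}
    - {"translation": [0, 0, 0.008], "dr": [0, 0, 0]}
    - {"translation": [0, 0, 0.008], "dr": [0, 0, 0]}
    - {"translation": [0, 0, 0.008], "dr": [0, 0, 0]}
    - {"translation": [0, 0, 0.008], "dr": [0, 0, 0]}
    - {"translation": [0, 0, 0.008], "dr": [0, 0, 0]}
    - {"translation": [0, 0, 0.008], "dr": [0, 0, 0]}
    - {"translation": [0, 0, 0.008], "dr": [0, 0, 0]}
    - {"translation": [0, 0, 0.008], "dr": [0, 0, 0]}
    - {"translation": [0, 0, 0.008], "dr": [0, 0, 0]}
  gripper: 1

```text
time: 5.77
tcp_pos: [0.5157, 0.2086, 0.0474]
ee_rot: [-88.9, 89.9, -114.2]
force: [0.6, 0.5, 0.6]
width: 0.329
```

```bash
python3 - <<'E'
from h import *
s=manip.observe(); print(s['time'],s['tcp_pos'],jaw(),s['force'],s['wrist_torque'],s['width']*87)
E
```

```text
5.7667 [0.51573959 0.20860009 0.04742863] -25.238619203398418 [0.57883656 0.48970631 0.57923219] [-0.0272612  -0.05122752 -0.0051279 ] 28.63315726801317
```

Still closing (28 mm open), so I'll hold, then lift.

Call:
jog_arm:
  commands:
    - {"translation": [0, 0, 0], "dr": [0, 0, 0]}
    - {"translation": [0, 0, 0], "dr": [0, 0, 0]}
    - {"translation": [0, 0, 0], "dr": [0, 0, 0]}
    - {"translation": [0, 0, 0], "dr": [0, 0, 0]}
    - {"translation": [0, 0, 0], "dr": [0, 0, 0]}
    - {"translation": [0, 0, 0], "dr": [0, 0, 0]}

```text
time: 6.27
tcp_pos: [0.5158, 0.2086, 0.0475]
ee_rot: [-86.8, 89.9, -112.0]
force: [-0.3, 0.6, -1.0]
width: 0.156
```

Call:
jog_arm:
  commands:
    - {"translation": [-0.05, 0, 0], "dr": [0, 0, 0]}
    - {"translation": [-0.1, 0, 0], "dr": [0, 0, 0]}
    - {"translation": [-0.2, 0, 0], "dr": [0, 0, 0]}
    - {"translation": [-0.4, 0, 0], "dr": [0, 0, 0]}
    - {"translation": [-0.6, 0, 0], "dr": [0, 0, 0]}
    - {"translation": [-0.8, 0, 0], "dr": [0, 0, 0]}
    - {"translation": [-1, 0, 0], "dr": [0, 0, 0]}
    - {"translation": [-1, 0, 0], "dr": [0, 0, 0]}
    - {"translation": [-1, 0, 0], "dr": [0, 0, 0]}

```text
time: 7.02
tcp_pos: [0.5164, 0.209, 0.1486]
ee_rot: [-8.0, 89.9, -33.2]
force: [-0.3, -0.2, -4.4]
width: 0.157
```

```bash
python3 - <<'E'
from h import *
s=manip.observe(); print(s['time'],s['tcp_pos'],jaw(),s['force'],s['wrist_torque'],s['width']*87)
go([.525,-.129,.21],jaw())
c,M=cam('wrist'); im,d=viewer.grab_frame('wrist'); np.savez('w3.npz',im=im,d=d,M=M); cv2.imwrite('pics/w3.png',im[:,:,::-1])
E
```

```text
7.0167 [0.51635083 0.20902582 0.1485839 ] -25.24570907202695 [-0.29027142 -0.21109464 -4.38874748] [-0.12178195 -0.03564137 -0.03182123] 13.688038986980303
shift/100mm [-0.61  -3.021  1.521] dr/0.5rad [-0.     0.004  0.001] turn 0.1
```

View pics/w3.png

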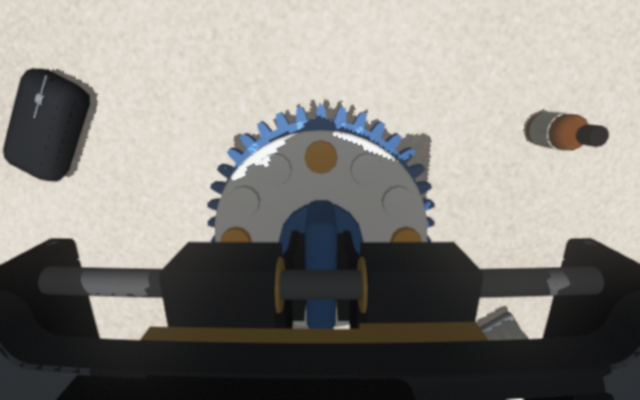

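```bash
python3 - <<'E'
from h import *
from scipy.optimize import least_squares as LS
vv,uu=np.mgrid[0:400,0:640]; uv=np.c_[uu.ravel(),vv.ravel()]
def fit(P,n):
    q=P[(P[:,2]>.0905)&(P[:,2]<.103)&(np.hypot(P[:,0]-.525,P[:,1]+.129)<.016)]
    if len(q)<5: return
    dz=.0
    f=lambda p:np.hypot(q[:,0]-p[0],q[:,1]-p[1])-np.clip(10.5-(q[:,2]-.089)*700*1,0,10.5)/1000
    s=q[:,2]<.0975
    r=LS(lambda p:f(p)[s],[.525,-.129],loss='soft_l1',f_scale=.001); print(n,'spindle taper fit',r.x,s.sum(),np.sqrt((r.fun**2).mean()))
    q=P[(P[:,2]>.069)&(P[:,2]<.0885)&(np.hypot(P[:,0]-.525,P[:,1]+.129)<.016)]
    if len(q)>8:
        r=LS(lambda p:np.hypot(q[:,0]-p[0],q[:,1]-p[1])-.0105,[.525,-.129],loss='soft_l1',f_scale=.001); print(n,'shaft fit',r.x,len(q),np.sqrt((r.fun**2).mean()))
    q=P[(P[:,2]>.0635)&(P[:,2]<.068)&(np.hypot(P[:,0]-.525,P[:,1]+.129)<.045)]
    print(n,'seat',len(q),[np.round(x,2) for x in cv2.minEnclosingCircle((q[:,:2]*1000).astype(np.float32))],np.median(q,0))
for n in ['w1','top0','scene0']:
    D=np.load(n+'.npz'); 
    if n=='w1': c=viewer.get_calibration('wrist');M=D['M']
    else: c,M=cam(n[:-1])
    d=D['d'];k=d.ravel()>0; fit(cloud(c,M,d,uv[k]),n)
# carousel in hand, tool frame
D=np.load('w3.npz'); c=viewer.get_calibration('wrist');M=D['M'];d=D['d'];k=d.ravel()>0;P=cloud(c,M,d,uv[k])
T=tool(); Q=(P-T[:3,3])@T[:3,:3]; u=.101
r=Q[(P[:,2]>u+.030)&(P[:,2]<u+.046)&(np.hypot(Q[:,1],Q[:,2])<.07)&(Q[:,1]>.015)]; 
rho=np.hypot(r[:,1],r[:,2]); a=np.degrees(np.arctan2(r[:,2],r[:,1])); e=[]
for b in np.arange(-60,60,3):
    s=(a>b)&(a<b+3)
    if s.sum()>5: i=np.argsort(rho[s])[-3:]; e.append(r[s][i].mean(0))
e=np.array(e); f=LS(lambda p:np.hypot(e[:,1]-p[0],e[:,2]-p[1])-p[2],[0,0,.062],loss='soft_l1',f_scale=.001); print('drum edge in tool y,z,r (mm)',f.x*1000,len(e))
f=LS(lambda p:np.hypot(e[:,1]-p[0],e[:,2]-p[1])-.0625,[0,0],loss='soft_l1',f_scale=.001); print(f.x*1000)
top=r[(P[:,2]>0)[:len(r)]]; print('drum z - tcp z', np.median(-r[:,0]))
E
```

```text
w1 spindle taper fit [ 0.52353993 -0.13194159] 177 0.0007932693621778772
w1 shaft fit [ 0.52336641 -0.13201823] 93 0.0002674021488647312
w1 seat 2239 [array([ 523.7 , -131.62]), np.float64(33.03)] [ 0.52622887 -0.12876933  0.06546069]
top0 spindle taper fit [ 0.52658341 -0.12978427] 22 0.001461582618484527
top0 shaft fit [ 0.52651705 -0.13025458] 28 0.0028870564547808487
top0 seat 308 [array([ 525.03, -128.23]), np.float64(44.64)] [ 0.5255357  -0.1262988   0.06547463]
scene0 spindle taper fit [ 0.5242368  -0.13170186] 15 0.0016233238787355627
scene0 shaft fit [ 0.52339607 -0.13299144] 33 0.0018504380951041633
scene0 seat 186 [array([ 524.58, -128.96]), np.float64(44.45)] [ 0.52964368 -0.12364936  0.06582244]
drum edge in tool y,z,r (mm) [ 2.1617647   1.02890524 61.82198137] 40
[1.36402824 1.03417691]
drum z - tcp z -0.010127652788025045
```

Call:
jog_arm:
  commands:
    - {"translation": [-0.05, -0.1, 0.05], "dr": [0, 0, 0]}
    - {"translation": [-0.08, -0.3, 0.15], "dr": [0, 0, 0]}
    - {"translation": [-0.1, -0.53, 0.26], "dr": [0, 0, 0]}
    - {"translation": [-0.1, -0.76, 0.38], "dr": [0, 0, 0]}

```text
time: 7.4
tcp_pos: [0.5169, 0.1223, 0.1568]
ee_rot: [-113.6, 89.8, -138.8]
force: [0.3, -0.0, -3.9]
width: 0.162
```

Call:
jog_arm:
  commands:
    - {"translation": [-0.1, -0.25, 0.12], "dr": [0, 0, 0]}
    - {"translation": [-0.1, -0.5, 0.25], "dr": [0, 0, 0]}
    - {"translation": [-0.1, -0.76, 0.38], "dr": [0, 0, 0]}

```text
time: 7.65
tcp_pos: [0.519, 0.0368, 0.1672]
ee_rot: [-110.5, 89.8, -135.7]
force: [0.2, 0.6, -4.8]
width: 0.159
```

Call:
jog_arm:
  commands:
    - {"translation": [-0.1, -0.25, 0.12], "dr": [0, 0, 0]}
    - {"translation": [-0.1, -0.5, 0.25], "dr": [0, 0, 0]}
    - {"translation": [-0.1, -0.76, 0.38], "dr": [0, 0, 0]}

```text
time: 7.9
tcp_pos: [0.5208, -0.0481, 0.1774]
ee_rot: [-114.6, 89.8, -139.9]
force: [1.2, -0.2, -3.8]
width: 0.161
```

Call:
jog_arm:
  commands:
    - {"translation": [-0.1, -0.25, 0.12], "dr": [0, 0, 0]}
    - {"translation": [-0.1, -0.5, 0.25], "dr": [-0.026, 0, 0]}
    - {"translation": [-0.1, -0.7, 0.35], "dr": [-0.026, 0, 0]}
    - {"translation": [-0.1, -0.76, 0.38], "dr": [-0.026, 0, 0]}
    - {"translation": [-0.1, -0.76, 0.38], "dr": [-0.026, 0, 0]}
    - {"translation": [-0.1, -0.76, 0.38], "dr": [-0.026, 0, 0]}
    - {"translation": [-0.1, -0.76, 0.38], "dr": [-0.026, 0, 0]}

```text
time: 8.48
tcp_pos: [0.5233, -0.1291, 0.1876]
ee_rot: [-140.5, 89.9, -164.8]
force: [-0.1, 0.8, -3.7]
width: 0.153
```

```bash
python3 - <<'E'
from h import *
s=manip.observe(); print(s['time'],s['tcp_pos'],jaw(),s['force'],s['wrist_torque'],s['width']*87)
go([.5228,-.1323,.155],-24.5)
c,M=cam('wrist'); im,d=viewer.grab_frame('wrist'); np.savez('w4.npz',im=im,d=d,M=M); cv2.imwrite('pics/w4.png',im[:,:,::-1])
E
python3 meas.py w4.npz | tail -5
```

```text
8.4833 [ 0.52333842 -0.12907957  0.18760999] -24.359596692830365 [-0.1302175   0.77068234 -3.7145936 ] [ 0.00191875 -0.09590979 -0.00324549] 13.32426557147661
shift/100mm [ 0.326 -0.031  0.009] dr/0.5rad [ 0.005 -0.003  0.003] turn 0.2
gear px 415.4902038574219 130.5196075439453 33.78866195678711 centre [ 0.6180866  -0.11103438  0.078     ] mean [ 0.62089664 -0.11117054  0.078     ] 1923
gear phase mod30 8.40413103198986 amp 0.22203268590892744
gear phase mod30 8.350031038371219 amp 0.3673663948061413
gear phase mod30 2.353571920045947 amp 0.06242470001566405
gear phase mod30 2.9092880944804738 amp 0.09501152371898436
```

View pics/w4.png

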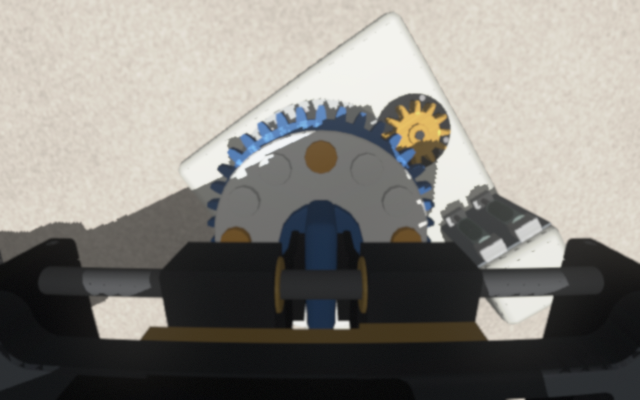

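Wrist view: carousel held unchanged (orange cup at (321,156), as before). The gear at (415,132) has its near teeth partly hidden by the rim. The held pose is sound, so I'll lower towards the spindle.

Call:
jog_arm:
  commands:
    - {"translation": [0.1, -0.031, 0.009], "dr": [0.005, -0.003, 0.003]}
    - {"translation": [0.2, -0.031, 0.009], "dr": [0.005, -0.003, 0.003]}
    - {"translation": [0.3, -0.031, 0.009], "dr": [0.005, -0.003, 0.003]}
    - {"translation": [0.33, -0.031, 0.009], "dr": [0.005, -0.003, 0.003]}
    - {"translation": [0.33, -0.031, 0.009], "dr": [0.005, -0.003, 0.003]}
    - {"translation": [0.33, -0.031, 0.009], "dr": [0.005, -0.003, 0.003]}

```text
time: 9.03
tcp_pos: [0.5232, -0.1339, 0.1547]
ee_rot: [-29.1, 90.0, -53.7]
force: [0.3, 0.0, -3.8]
width: 0.158
```

Call:
jog_arm:
  commands:
    - {"translation": [0.03, 0, 0], "dr": [0, 0, 0]}
    - {"translation": [0.06, 0, 0], "dr": [0, 0, 0]}
    - {"translation": [0.09, 0, 0], "dr": [0, 0, 0]}
    - {"translation": [0.11, 0, 0], "dr": [0, 0, 0]}
    - {"translation": [0.11, 0, 0], "dr": [0, 0, 0]}

```text
time: 9.45
tcp_pos: [0.5229, -0.1342, 0.1436]
ee_rot: [-46.0, 89.9, -70.7]
force: [-0.3, 0.2, -3.0]
width: 0.157
```

```bash
cat > st.py <<'E'
from h import *
s=manip.observe(); print(s['time'],s['tcp_pos'],jaw(),'F',s['force'].round(2),'tool yz F',(tool()[:3,:3].T@s['force']).round(2),'T',s['wrist_torque'].round(2),s['width']*87,'underside',s['tcp_pos'][2]-.0475)
E
python3 st.py; python3 -c "
from h import *
go([.5228,-.1323,.140],-24.5)"
```

```text
9.45 [ 0.5228995  -0.13417401  0.1435995 ] -24.637071120639558 F [-0.28  0.15 -3.01] tool yz F [ 3.01  0.02 -0.32] T [-0.05 -0.07  0.01] 13.623079230060146 underside 0.09609950189198295
shift/100mm [ 0.036  0.017 -0.009] dr/0.5rad [-0.005  0.001  0.001] turn 0.1
```

Call:
jog_arm:
  commands:
    - {"translation": [0.02, 0.017, -0.009], "dr": [-0.005, 0, 0]}
    - {"translation": [0.04, 0.017, -0.009], "dr": [-0.005, 0, 0]}
    - {"translation": [0.06, 0.017, -0.009], "dr": [-0.005, 0, 0]}
    - {"translation": [0.08, 0.017, -0.009], "dr": [-0.005, 0, 0]}
    - {"translation": [0.1, 0.017, -0.009], "dr": [-0.005, 0, 0]}
    - {"translation": [0.1, 0.017, -0.009], "dr": [-0.005, 0, 0]}

```text
time: 9.95
tcp_pos: [0.5228, -0.1323, 0.1336]
ee_rot: [-45.7, 89.9, -70.2]
force: [-0.5, 0.1, -4.1]
width: 0.162
```

```bash
python3 st.py
```

```text
9.95 [ 0.5228471  -0.13230457  0.13359101] -24.495794642582133 F [-0.5   0.09 -4.09] tool yz F [ 4.09 -0.12 -0.49] T [0.03 0.   0.04] 14.126681780085528 underside 0.08609101135608925
```

Call:
jog_arm:
  commands:
    - {"translation": [0.01, 0, 0], "dr": [0, 0, 0]}
    - {"translation": [0.02, 0, 0], "dr": [0, 0, 0]}
    - {"translation": [0.03, 0, 0], "dr": [0, 0, 0]}
    - {"translation": [0.04, 0, 0], "dr": [0, 0, 0]}
    - {"translation": [0.05, 0, 0], "dr": [0, 0, 0]}
    - {"translation": [0.06, 0, 0], "dr": [0, 0, 0]}
    - {"translation": [0.07, 0, 0], "dr": [0, 0, 0]}
    - {"translation": [0.07, 0, 0], "dr": [0, 0, 0]}

```text
time: 10.62
tcp_pos: [0.523, -0.1323, 0.1268]
ee_rot: [-30.3, 89.9, -54.8]
force: [-0.1, -0.7, -4.2]
width: 0.158
```

Call:
jog_arm:
  commands:
    - {"translation": [0.005, 0, 0], "dr": [0, 0, 0]}
    - {"translation": [0.01, 0, 0], "dr": [0, 0, 0]}
    - {"translation": [0.015, 0, 0], "dr": [0, 0, 0]}
    - {"translation": [0.02, 0, 0], "dr": [0, 0, 0]}
    - {"translation": [0.02, 0, 0], "dr": [0, 0, 0]}

```text
time: 11.03
tcp_pos: [0.5231, -0.1323, 0.125]
ee_rot: [-23.3, 89.9, -47.8]
force: [0.2, -0.9, -3.5]
width: 0.158
```

```bash
python3 st.py
```

```text
11.0333 [ 0.52309386 -0.13229597  0.12497889] -24.492950450909085 F [ 0.19 -0.88 -3.49] tool yz F [ 3.5  -0.72  0.54] T [-0.07 -0.05  0.03] 13.756866916676834 underside 0.07747889130672776
```

Still no contact at 77.5 mm. I'll go down in 1 mm steps.

Call:
jog_arm:
  commands:
    - {"translation": [0.01, 0, 0], "dr": [0, 0, 0]}
    - {"translation": [0.01, 0, 0], "dr": [0, 0, 0]}
    - {"translation": [0.02, 0, 0], "dr": [0, 0, 0]}
    - {"translation": [0.02, 0, 0], "dr": [0, 0, 0]}

```text
time: 11.37
tcp_pos: [0.5231, -0.1323, 0.1229]
ee_rot: [-25.0, 89.9, -49.5]
force: [-0.9, 0.4, -3.1]
width: 0.157
```

```bash
python3 st.py
```

```text
11.3667 [ 0.52305218 -0.13227927  0.12291296] -24.4933905702239 F [-0.88  0.42 -3.13] tool yz F [ 3.12  0.02 -0.98] T [-0.01 -0.11 -0.07] 13.629182194302603 underside 0.07541295737948299
```

Call:
jog_arm:
  commands:
    - {"translation": [0.005, 0, 0], "dr": [0.017, 0, 0]}
    - {"translation": [0.01, 0, 0], "dr": [0, 0, 0]}
    - {"translation": [0.015, 0, 0], "dr": [-0.017, 0, 0]}
    - {"translation": [0.02, 0, 0], "dr": [0, 0, 0]}
    - {"translation": [0.02, 0, 0], "dr": [0, 0, 0]}

```text
time: 11.78
tcp_pos: [0.5231, -0.1323, 0.121]
ee_rot: [-22.4, 89.9, -46.9]
force: [0.2, -0.4, -4.0]
width: 0.157
```

```bash
python3 st.py
```

```text
11.7833 [ 0.52308047 -0.1323003   0.12095347] -24.51905916063427 F [ 0.17 -0.37 -3.97] tool yz F [ 3.97 -0.27  0.31] T [-0.01 -0.04  0.03] 13.62114403938634 underside 0.07345346901816245
```

Call:
jog_arm:
  commands:
    - {"translation": [0.01, 0, 0], "dr": [0, 0, 0]}
    - {"translation": [0.02, 0, 0], "dr": [0, 0, 0]}
    - {"translation": [0.03, 0, 0], "dr": [0, 0, 0]}
    - {"translation": [0.04, 0, 0], "dr": [0, 0, 0]}
    - {"translation": [0.045, 0, 0], "dr": [0, 0, 0]}
    - {"translation": [0.045, 0, 0], "dr": [0, 0, 0]}

```text
time: 12.28
tcp_pos: [0.523, -0.1323, 0.1164]
ee_rot: [-27.1, 89.9, -51.6]
force: [-0.0, -0.7, -3.2]
width: 0.157
```

Call:
jog_arm:
  commands:
    - {"translation": [0.005, 0, 0], "dr": [0, 0, 0]}
    - {"translation": [0.01, 0, 0], "dr": [0, 0, 0]}
    - {"translation": [0.01, 0, 0], "dr": [0, 0, 0]}
    - {"translation": [0.01, 0, 0], "dr": [0, 0, 0]}

```text
time: 12.62
tcp_pos: [0.5231, -0.1323, 0.1156]
ee_rot: [-20.1, 89.9, -44.6]
force: [0.4, 0.5, -3.3]
width: 0.155
```

```bash
python3 st.py
```

```text
12.6167 [ 0.52314295 -0.13230875  0.1155781 ] -24.49517571448249 F [ 0.38  0.54 -3.32] tool yz F [3.32 0.65 0.12] T [-0.01 -0.09  0.02] 13.472037486993857 underside 0.06807809694275976
```

Call:
jog_arm:
  commands:
    - {"translation": [0.005, 0, 0], "dr": [0, 0, 0]}
    - {"translation": [0.01, 0, 0], "dr": [0, 0, 0]}
    - {"translation": [0.01, 0, 0], "dr": [0, 0, 0]}
    - {"translation": [0.01, 0, 0], "dr": [0, 0, 0]}

```text
time: 12.95
tcp_pos: [0.5232, -0.1323, 0.1146]
ee_rot: [-20.6, 89.9, -45.1]
force: [-0.5, 0.5, -3.1]
width: 0.159
```

Call:
jog_arm:
  commands:
    - {"translation": [0.005, 0, 0], "dr": [0, 0, 0]}
    - {"translation": [0.005, 0, 0], "dr": [0, 0, 0]}
    - {"translation": [0.01, 0, 0], "dr": [0, 0, 0]}
    - {"translation": [0.01, 0, 0], "dr": [0, 0, 0]}

```text
time: 13.28
tcp_pos: [0.5232, -0.1323, 0.1135]
ee_rot: [-18.4, 89.9, -42.9]
force: [-0.6, 0.8, -4.0]
width: 0.156
```

```bash
python3 st.py
```

```text
13.2833 [ 0.523163   -0.13226607  0.11353241] -24.492695662872055 F [-0.65  0.83 -3.99] tool yz F [ 3.99  0.49 -0.94] T [-0.07 -0.04 -0.01] 13.556716939334295 underside 0.06603240518669883
```

Still carrying the full weight. I'll use half-millimetre steps until the seat takes it.

Call:
jog_arm:
  commands:
    - {"translation": [0.005, 0, 0], "dr": [0, 0, 0]}
    - {"translation": [0.005, 0, 0], "dr": [0, 0, 0]}
    - {"translation": [0.005, 0, 0], "dr": [0, 0, 0]}

```text
time: 13.53
tcp_pos: [0.5233, -0.1322, 0.1134]
ee_rot: [-17.3, 89.9, -41.8]
force: [-0.9, 0.0, 0.6]
width: 0.162
```

Call:
jog_arm:
  commands:
    - {"translation": [0.005, 0, 0], "dr": [0, 0, 0]}
    - {"translation": [0.005, 0, 0], "dr": [0, 0, 0]}
    - {"translation": [0.005, 0, 0], "dr": [0, 0, 0]}

```text
time: 13.78
tcp_pos: [0.5233, -0.1323, 0.1134]
ee_rot: [-24.7, 89.9, -49.2]
force: [-2.9, -0.1, 5.4]
width: 0.157
```

```bash
python3 st.py
```

```text
13.7833 [ 0.52333211 -0.13225092  0.11344591] -24.49044639193893 F [-2.92 -0.1   5.44] tool yz F [-5.45 -1.3  -2.6 ] T [0.02 0.64 0.02] 13.62162977704595 underside 0.06594590647661948
```

Seated: contact at underside 66.0 mm, with a net +9 N change. I'll back off the preload, then release.

Call:
jog_arm:
  commands:
    - {"translation": [-0.007, 0, 0], "dr": [0, 0, 0]}
    - {"translation": [-0.007, 0, 0], "dr": [0, 0, 0]}
    - {"translation": [-0.007, 0, 0], "dr": [0, 0, 0]}

```text
time: 14.03
tcp_pos: [0.5233, -0.1323, 0.1134]
ee_rot: [-14.8, 89.9, -39.3]
force: [-1.7, 0.5, 2.0]
width: 0.159
```

Call:
jog_arm:
  commands:
    - {"translation": [0, 0, 0], "dr": [0, 0, 0]}
    - {"translation": [0, 0, 0], "dr": [0, 0, 0]}
    - {"translation": [0, 0, 0], "dr": [0, 0, 0]}
    - {"translation": [0, 0, 0], "dr": [0, 0, 0]}
    - {"translation": [0, 0, 0], "dr": [0, 0, 0]}
    - {"translation": [0, 0, 0], "dr": [0, 0, 0]}
    - {"translation": [0, 0, 0], "dr": [0, 0, 0]}
  gripper: 0.5

```text
time: 14.62
tcp_pos: [0.5232, -0.1323, 0.1132]
ee_rot: [-16.5, 89.9, -41.0]
force: [-0.8, -0.6, 1.1]
width: 0.491
```

```bash
python3 st.py
```

```text
14.6167 [ 0.52322392 -0.13229182  0.11324653] -24.491459202328528 F [-0.8  -0.55  1.1 ] tool yz F [-1.1  -0.84 -0.49] T [-0.05 -0.04  0.02] 42.67399609130482 underside 0.06574652829676224
```

Call:
jog_arm:
  commands:
    - {"translation": [-0.1, 0, 0], "dr": [0, 0, 0]}
    - {"translation": [-0.3, 0, 0], "dr": [0, 0, 0]}
    - {"translation": [-0.6, 0, 0], "dr": [0, 0, 0]}
    - {"translation": [-1, 0, 0], "dr": [0, 0, 0]}
    - {"translation": [-1, 0, 0], "dr": [0, 0, 0]}

```text
time: 15.03
tcp_pos: [0.5278, -0.1322, 0.2213]
ee_rot: [8.3, 89.1, -16.2]
force: [1.6, -1.0, 0.3]
width: 0.501
```

Call:
jog_arm:
  commands:
    - {"translation": [-0.3, 0, 0], "dr": [0, 0, 0]}
    - {"translation": [-0.3, 0, 0], "dr": [0, 0, 0]}
    - {"translation": [-0.3, 0, 0], "dr": [0, 0, 0]}
    - {"translation": [-0.3, 0, 0], "dr": [0, 0, 0]}
    - {"translation": [-0.3, 0, 0], "dr": [0, 0, 0]}
  gripper: 1

```text
time: 15.45
tcp_pos: [0.5224, -0.1321, 0.2426]
ee_rot: [-82.9, 89.9, -107.4]
force: [0.2, -0.1, 0.3]
width: 0.208
```

```bash
python3 st.py; python3 - <<'E'
from h import *
c,M=cam('wrist'); im,d=viewer.grab_frame('wrist'); np.savez('w5.npz',im=im,d=d,M=M); cv2.imwrite('pics/w5.png',im[:,:,::-1])
vv,uu=np.mgrid[0:400,0:640]; uv=np.c_[uu.ravel(),vv.ravel()]; k=d.ravel()>0; P=cloud(c,M,d,uv[k])
n=np.hypot(P[:,0]-.5235,P[:,1]+.1318)
for a,b in ((.0,.025),(.03,.06),(.064,.07),(.08,.085)): q=P[(n>a)&(n<b)&(P[:,2]<.16)]; print(a,b,np.percentile(q[:,2],[5,50,95]).round(4))
q=P[(P[:,2]>.11)&(P[:,2]<.16)&(P[:,1]<-.2)&(P[:,0]<.6)]; print('arm',len(q),q.mean(0),q.min(0),q.max(0))
t=q[q[:,2]>.14]; print('head top',len(t),t.mean(0) if len(t) else '')
E
```

```text
15.45 [ 0.52240741 -0.13212495  0.24256026] -24.48858970381296 F [ 0.19 -0.07  0.27] tool yz F [-0.27  0.01  0.2 ] T [-0.05 -0.06  0.01] 18.10222552407807 underside 0.19506026071208377
0.0 0.025 [0.1038 0.1102 0.1501]
0.03 0.06 [0.1005 0.102  0.1082]
0.064 0.07 [0.0604 0.0752 0.0765]
0.08 0.085 [0.0587 0.0604 0.0768]
arm 988 [ 0.47362397 -0.24262846  0.13503238] [ 0.45352492 -0.2611305   0.11392736] [ 0.49379141 -0.23573575  0.14983551]
head top 329 [ 0.46823527 -0.24192549  0.1454389 ]
```

View pics/w5.png

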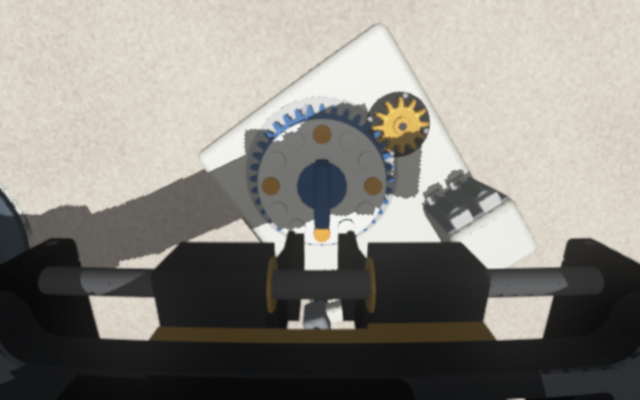

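Wrist view: the carousel is home on the spindle with its rim meshed at the gear (around (385,130)). Depths: drum top 102 mm, rim 76 mm, cups 108 mm, handle 150 mm, all as they must be when home. Next is the probe arm.

```bash
cat > sw.py <<'E'
from h import *
a=np.radians(10.4); SP=np.array([.5235,-.1318]); PV=SP+.130*np.array([np.sin(a),-np.cos(a)])
def pose(th,off,r=.052):
    t=np.radians(th); u=np.array([np.cos(t),np.sin(t)]); ccw=np.array([-u[1],u[0]])
    return PV+r*u+off*ccw, th-180   # pos xy, jaw yaw (tool y along CW tangent)
def rows(L,z):
    T=tool()
    for th,off in L:
        p,y=pose(th,off); p=np.r_[p,z]; zz=np.array([np.cos(np.radians(y)),np.sin(np.radians(y)),0]); x=np.array([0,0,-1.]); G=np.c_[x,np.cross(zz,x),zz]
        print(th,off,p.round(4),((T[:3,:3].T@(p-T[:3,3]))*10).round(3).tolist(),(R.from_matrix(T[:3,:3].T@G).as_rotvec()/.5).round(3).tolist())
E
python3 - <<'E'
from sw import *
c=viewer.get_calibration('wrist'); D=np.load('w1.npz'); pv=atz(c,D['M'],[[376,307]],.136)[0]; hd=atz(c,D['M'],[[304,322]],.148)[0]
print('pivot model',PV,'w1',pv,'head w1',hd)
D=np.load('top0.npz'); c,M=cam('top'); vv,uu=np.mgrid[0:400,0:640]; uv=np.c_[uu.ravel(),vv.ravel()]; d=D['d']; k=d.ravel()>0; P=cloud(c,M,d,uv[k])
q=P[(P[:,2]>.115)&(P[:,2]<.16)&(np.hypot(P[:,0]-PV[0],P[:,1]-PV[1])<.1)&(P[:,0]<PV[0]+.02)]
v=(q[:,:2]-PV); r=np.hypot(*v.T); th=np.degrees(np.arctan2(v[:,1],v[:,0]))%360
for lo,hi in((.03,.045),(.045,.06),(.06,.075),(.075,.097)): s=(r>lo)&(r<hi)&(th>90)&(th<220); print(lo,s.sum(),np.median(th[s]),np.median(q[s,2]))
rows([(170.5,.04)],.243)
E
```

```text
pivot model [ 0.54696749 -0.25966429] w1 [ 0.54602778 -0.26284596  0.136     ] head w1 [ 0.47822704 -0.23754709  0.148     ]
0.03 41 171.48910953998248 0.1340940265892221
0.045 44 170.42018114135206 0.13385769431286598
0.06 40 170.6023164862438 0.1387155585054205
0.075 94 170.00752243177868 0.14684695177017348
170.5 0.04 [ 0.4891 -0.2905  0.243 ] [-0.005, -1.58, 0.354] [-0.523, -0.001, 0.002]
```

Call:
jog_arm:
  commands:
    - {"translation": [0, -0.3, 0.07], "dr": [-0.2, 0, 0]}
    - {"translation": [0, -0.6, 0.13], "dr": [-0.4, 0, 0]}
    - {"translation": [0, -0.9, 0.2], "dr": [-0.52, 0, 0]}
    - {"translation": [0, -0.9, 0.2], "dr": [-0.52, 0, 0]}
    - {"translation": [0, -0.9, 0.2], "dr": [-0.52, 0, 0]}
  gripper: 1

```text
time: 15.92
tcp_pos: [0.5028, -0.2244, 0.2422]
ee_rot: [-155.7, 90.0, -165.6]
force: [0.5, 0.9, 0.8]
width: 0.007
```

```bash
python3 st.py; python3 -c "
from sw import *
rows([(170.5,.04)],.2)"
```

```text
15.9167 [ 0.50280577 -0.22442905  0.24216816] -9.882585884046744 F [0.51 0.93 0.84] tool yz F [-0.84  1.01  0.34] T [ 0.08 -0.16  0.  ] 0.6336196566530905 underside 0.19466815715800562
170.5 0.04 [ 0.4891 -0.2905  0.2   ] [0.422, -0.675, -0.021] [-0.013, -0.001, 0.001]
```

Call:
jog_arm:
  commands:
    - {"translation": [0, -0.35, -0.01], "dr": [-0.013, 0, 0]}
    - {"translation": [0, -0.67, -0.02], "dr": [-0.013, 0, 0]}
    - {"translation": [0.2, -0.67, -0.02], "dr": [-0.013, 0, 0]}
    - {"translation": [0.42, -0.67, -0.02], "dr": [-0.013, 0, 0]}
    - {"translation": [0.42, -0.67, -0.02], "dr": [-0.013, 0, 0]}
    - {"translation": [0.42, -0.67, -0.02], "dr": [-0.013, 0, 0]}

```text
time: 16.42
tcp_pos: [0.4906, -0.2863, 0.2004]
ee_rot: [142.1, 89.9, 133.0]
force: [-0.3, -0.2, -0.3]
width: 0.007
```

Call:
jog_arm:
  commands:
    - {"translation": [0.2, 0, 0], "dr": [0, 0, 0]}
    - {"translation": [0.4, 0, 0], "dr": [0, 0, 0]}
    - {"translation": [0.6, 0, 0], "dr": [0, 0, 0]}
    - {"translation": [0.78, 0, 0], "dr": [0, 0, 0]}
    - {"translation": [0.78, 0, 0], "dr": [0, 0, 0]}
    - {"translation": [0.78, 0, 0], "dr": [0, 0, 0]}

```text
time: 16.92
tcp_pos: [0.4917, -0.2873, 0.1241]
ee_rot: [-16.8, 89.9, -25.9]
force: [-0.0, -0.0, -0.0]
width: 0.007
```

```bash
python3 st.py; python3 -c "
from sw import *
rows([(170.5,.035),(170.5,.028),(169,.021),(165,.02),(160,.02),(156,.02),(152,.02),(148,.02),(144,.02)],.121)"
```

```text
16.9167 [ 0.49170069 -0.2873223   0.12413763] -9.137141788757164 F [-0.05 -0.01 -0.02] tool yz F [ 0.02 -0.02 -0.04] T [-0.   -0.11 -0.01] 0.5729913684098318 underside 0.07663763078911796
170.5 0.035 [ 0.4899 -0.2856  0.121 ] [0.031, 0.014, -0.021] [0.013, 0.003, 0.001]
170.5 0.028 [ 0.4911 -0.2787  0.121 ] [0.031, 0.084, -0.02] [0.013, 0.003, 0.001]
169 0.021 [ 0.4919 -0.2704  0.121 ] [0.031, 0.168, -0.025] [0.065, 0.003, 0.001]
165 0.02 [ 0.4916 -0.2655  0.121 ] [0.031, 0.215, -0.036] [0.205, 0.003, 0.001]
160 0.02 [ 0.4913 -0.2607  0.121 ] [0.031, 0.262, -0.047] [0.379, 0.003, 0.001]
156 0.02 [ 0.4913 -0.2568  0.121 ] [0.031, 0.301, -0.052] [0.519, 0.003, 0.001]
152 0.02 [ 0.4917 -0.2529  0.121 ] [0.031, 0.34, -0.055] [0.658, 0.003, 0.0]
148 0.02 [ 0.4923 -0.2491  0.121 ] [0.031, 0.379, -0.055] [0.798, 0.003, 0.0]
144 0.02 [ 0.4931 -0.2453  0.121 ] [0.031, 0.417, -0.053] [0.938, 0.003, 0.0]
```

Call:
jog_arm:
  commands:
    - {"translation": [0.03, 0.02, -0.02], "dr": [0.013, 0, 0]}
    - {"translation": [0.03, 0.08, -0.02], "dr": [0.013, 0, 0]}
    - {"translation": [0.03, 0.13, -0.02], "dr": [0.04, 0, 0]}
    - {"translation": [0.03, 0.17, -0.025], "dr": [0.065, 0, 0]}
    - {"translation": [0.03, 0.215, -0.036], "dr": [0.205, 0, 0]}
    - {"translation": [0.03, 0.26, -0.047], "dr": [0.38, 0, 0]}
    - {"translation": [0.03, 0.3, -0.052], "dr": [0.52, 0, 0]}
    - {"translation": [0.03, 0.34, -0.055], "dr": [0.66, 0, 0]}
    - {"translation": [0.03, 0.38, -0.055], "dr": [0.8, 0, 0]}
    - {"translation": [0.03, 0.417, -0.053], "dr": [0.94, 0, 0]}

```text
time: 17.75
tcp_pos: [0.492, -0.247, 0.1213]
ee_rot: [-35.7, 89.8, -72.1]
force: [-1.8, -2.9, 2.0]
width: 0.005
```

```bash
python3 st.py; python3 -c "
from sw import *
rows([(140,.02),(136,.02),(132,.02),(128,.02),(124,.02),(120,.02),(117,.02),(114,.02)],.121)"
```

```text
17.75 [ 0.49204681 -0.24699981  0.12129836] -36.41003048915327 F [-1.84 -2.89  2.02] tool yz F [-2.01 -3.42  0.24] T [-0.57  0.36 -0.01] 0.40333818828864065 underside 0.0737983647726305
140 0.02 [ 0.4943 -0.2416  0.121 ] [0.003, 0.057, -0.014] [0.125, 0.006, 0.004]
136 0.02 [ 0.4957 -0.2379  0.121 ] [0.003, 0.095, -0.025] [0.265, 0.006, 0.004]
132 0.02 [ 0.4973 -0.2344  0.121 ] [0.003, 0.133, -0.032] [0.405, 0.006, 0.003]
128 0.02 [ 0.4992 -0.231   0.121 ] [0.003, 0.171, -0.037] [0.544, 0.006, 0.003]
124 0.02 [ 0.5013 -0.2277  0.121 ] [0.002, 0.21, -0.04] [0.684, 0.006, 0.003]
120 0.02 [ 0.5036 -0.2246  0.121 ] [0.002, 0.249, -0.039] [0.823, 0.006, 0.003]
117 0.02 [ 0.5055 -0.2224  0.121 ] [0.002, 0.278, -0.037] [0.928, 0.006, 0.003]
114 0.02 [ 0.5075 -0.2203  0.121 ] [0.002, 0.307, -0.034] [1.033, 0.007, 0.002]
```

Call:
jog_arm:
  commands:
    - {"translation": [0, 0.055, -0.014], "dr": [0.125, 0, 0]}
    - {"translation": [0, 0.095, -0.025], "dr": [0.265, 0, 0]}
    - {"translation": [0, 0.133, -0.032], "dr": [0.405, 0, 0]}
    - {"translation": [0, 0.17, -0.037], "dr": [0.545, 0, 0]}
    - {"translation": [0, 0.21, -0.04], "dr": [0.685, 0, 0]}
    - {"translation": [0, 0.25, -0.039], "dr": [0.823, 0, 0]}
    - {"translation": [0, 0.278, -0.037], "dr": [0.93, 0, 0]}
    - {"translation": [0, 0.278, -0.037], "dr": [0.93, 0, 0]}

```text
time: 18.42
tcp_pos: [0.5059, -0.2219, 0.1211]
ee_rot: [1.0, 89.8, -61.8]
force: [-1.9, -0.9, 0.7]
width: 0.005
```

```bash
python3 st.py; python3 -c "
from sw import *
rows([(114,.02),(111,.02),(108,.02),(106,.02),(104,.02),(102,.02),(100.4,.02),(99,.02)],.121)"
```

```text
18.4167 [ 0.50585479 -0.22189704  0.12110304] -62.863174299568676 F [-1.92 -0.95  0.69] tool yz F [-0.69 -2.14 -0.03] T [-0.44  0.3  -0.06] 0.41359931921174503 underside 0.07360303595249504
114 0.02 [ 0.5075 -0.2203  0.121 ] [0.001, 0.022, -0.007] [0.109, 0.006, -0.0]
111 0.02 [ 0.5097 -0.2183  0.121 ] [0.001, 0.05, -0.015] [0.214, 0.006, -0.0]
108 0.02 [ 0.5119 -0.2164  0.121 ] [0.001, 0.079, -0.022] [0.319, 0.006, -0.001]
106 0.02 [ 0.5134 -0.2152  0.121 ] [0.001, 0.098, -0.025] [0.389, 0.006, -0.001]
104 0.02 [ 0.515 -0.214  0.121] [0.001, 0.117, -0.028] [0.459, 0.006, -0.001]
102 0.02 [ 0.5166 -0.213   0.121 ] [0.001, 0.136, -0.031] [0.528, 0.006, -0.001]
100.4 0.02 [ 0.5179 -0.2121  0.121 ] [0.001, 0.152, -0.032] [0.584, 0.006, -0.001]
99 0.02 [ 0.5191 -0.2114  0.121 ] [0.001, 0.165, -0.033] [0.633, 0.006, -0.001]
```

Call:
jog_arm:
  commands:
    - {"translation": [0, 0.022, -0.007], "dr": [0.11, 0, 0]}
    - {"translation": [0, 0.05, -0.015], "dr": [0.214, 0, 0]}
    - {"translation": [0, 0.079, -0.022], "dr": [0.32, 0, 0]}
    - {"translation": [0, 0.098, -0.025], "dr": [0.39, 0, 0]}
    - {"translation": [0, 0.117, -0.028], "dr": [0.46, 0, 0]}
    - {"translation": [0, 0.117, -0.028], "dr": [0.46, 0, 0]}

```text
time: 18.92
tcp_pos: [0.5146, -0.2138, 0.1206]
ee_rot: [7.2, 89.9, -68.8]
force: [-2.1, -1.1, 0.7]
width: 0.008
```

Call:
jog_arm:
  commands:
    - {"translation": [0, 0.01, 0], "dr": [0.035, 0, 0]}
    - {"translation": [0, 0.019, 0], "dr": [0.07, 0, 0]}
    - {"translation": [0, 0.019, 0], "dr": [0.07, 0, 0]}

```text
time: 19.17
tcp_pos: [0.5165, -0.2126, 0.1204]
ee_rot: [34.0, 90.0, -44.0]
force: [-2.0, -0.1, 2.1]
width: 0.007
```

```bash
python3 st.py; python3 -c "
from sw import *
rows([(102,.02),(100.4,.02),(99,.02)],.121)"
```

```text
19.1667 [ 0.51646126 -0.21264863  0.12037232] -77.97864377957872 F [-1.97 -0.05  2.12] tool yz F [-2.12 -1.94 -0.36] T [0.04 0.65 0.  ] 0.5856859392783834 underside 0.07287232460253694
102 0.02 [ 0.5166 -0.213   0.121 ] [-0.006, 0.001, 0.003] [0.001, 0.001, -0.001]
100.4 0.02 [ 0.5179 -0.2121  0.121 ] [-0.006, 0.015, -0.002] [0.057, 0.001, -0.001]
99 0.02 [ 0.5191 -0.2114  0.121 ] [-0.006, 0.028, -0.006] [0.105, 0.001, -0.001]
```

Still sliding at about 2 N. I'll push in 1 mm steps until the force rises at the stop.

Call:
jog_arm:
  commands:
    - {"translation": [0, 0.01, 0], "dr": [0.035, 0, 0]}
    - {"translation": [0, 0.01, 0], "dr": [0.035, 0, 0]}
    - {"translation": [0, 0.01, 0], "dr": [0.035, 0, 0]}

```text
time: 19.42
tcp_pos: [0.5173, -0.2124, 0.1201]
ee_rot: [8.4, 90.0, -70.5]
force: [-3.8, 1.7, 1.1]
width: 0.003
```

Call:
jog_arm:
  commands:
    - {"translation": [0, 0.01, 0], "dr": [0.02, 0, 0]}
    - {"translation": [0, 0.01, 0], "dr": [0.02, 0, 0]}
    - {"translation": [0, 0.01, 0], "dr": [0.02, 0, 0]}

```text
time: 19.67
tcp_pos: [0.5175, -0.2124, 0.1201]
ee_rot: [-94.8, 89.9, -174.4]
force: [-5.4, 2.2, 2.8]
width: 0.002
```

```bash
python3 st.py
```

```text
19.6667 [ 0.51746773 -0.21235876  0.12006278] -79.56069127767256 F [-5.35  2.18  2.78] tool yz F [-2.77 -4.87 -3.12] T [ 0.26  1.24 -0.04] 0.16980120361352924 underside 0.07256277584718844
```

Call:
jog_arm:
  commands:
    - {"translation": [0, 0.01, -0.01], "dr": [0, 0, 0]}
    - {"translation": [0, 0.02, -0.015], "dr": [0, 0, 0]}
    - {"translation": [0, 0.02, -0.015], "dr": [0, 0, 0]}
    - {"translation": [0, 0.02, -0.015], "dr": [0, 0, 0]}

```text
time: 20.0
tcp_pos: [0.5175, -0.2123, 0.12]
ee_rot: [-77.8, 89.7, -157.4]
force: [-9.0, -0.6, 6.2]
width: 0.005
```

```bash
python3 st.py; python3 - <<'E'
from sw import *
for n in ('top','scene'):
    im,d=viewer.grab_frame(n); cv2.imwrite(f'pics/{n}6.png',im[:,:,::-1])
    if n=='scene': cv2.imwrite('pics/s6c.png',cv2.resize(im[80:230,170:350,::-1],None,fx=4,fy=4,interpolation=cv2.INTER_CUBIC))
E
```

```text
20.0 [ 0.51748957 -0.21230267  0.12003613] -79.64283644887836 F [-9.   -0.59  6.19] tool yz F [-6.15 -8.99 -1.03] T [-0.24  2.   -0.03] 0.4322450429142619 underside 0.07253613126395843
```

View pics/s6c.png

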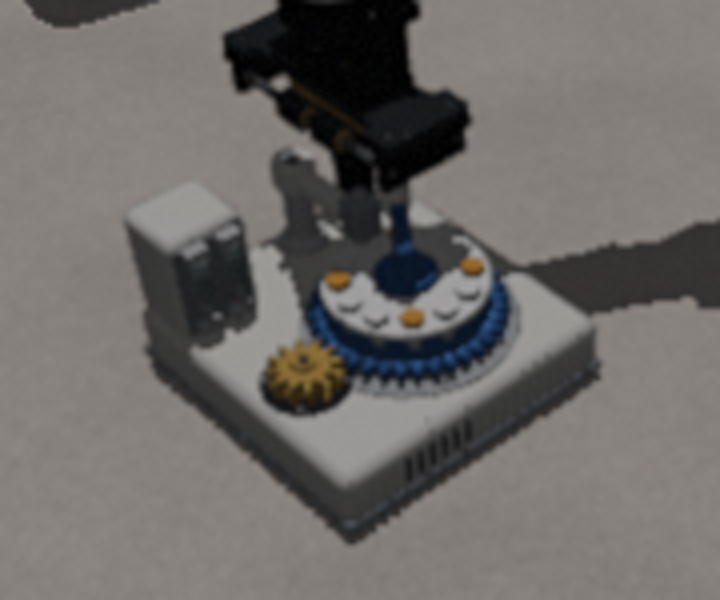

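Scene view: the head is in over the cups beside the handle (crop (360,210)), and the push met a rigid 9 N stop with no further motion. I'll back off and raise.

Call:
jog_arm:
  commands:
    - {"translation": [0, -0.05, 0], "dr": [0, 0, 0]}
    - {"translation": [0, -0.15, 0], "dr": [0, 0, 0]}
    - {"translation": [0, -0.3, 0], "dr": [0, 0, 0]}
    - {"translation": [0, -0.3, 0], "dr": [0, 0, 0]}
    - {"translation": [-0.3, -0.3, 0], "dr": [0, 0, 0]}
    - {"translation": [-0.6, -0.3, 0], "dr": [0, 0, 0]}
    - {"translation": [-1, -0.3, 0], "dr": [0, 0, 0]}

```text
time: 20.68
tcp_pos: [0.4903, -0.2157, 0.2199]
ee_rot: [-130.9, 89.9, 149.6]
force: [0.7, -0.3, -0.0]
width: 0.007
```

Call:
jog_arm:
  commands:
    - {"translation": [-0.3, -0.4, 0], "dr": [0, 0, 0]}
    - {"translation": [-0.6, -0.7, 0], "dr": [0, 0, 0]}
    - {"translation": [-0.7, -1, 0], "dr": [0, 0, 0]}
    - {"translation": [-0.7, -1, 0], "dr": [0, 0, 0]}

```text
time: 21.02
tcp_pos: [0.3895, -0.2375, 0.2945]
ee_rot: [32.6, 89.4, -47.3]
force: [-0.3, -0.2, -0.6]
width: 0.005
```

```bash
python3 st.py; python3 - <<'E'
from sw import *
vv,uu=np.mgrid[0:400,0:640]; uv=np.c_[uu.ravel(),vv.ravel()]; pics=[]
for n in ('top','scene','wrist'):
    c,M=cam(n); im,d=viewer.grab_frame(n); pics.append(im[:,:,::-1]); k=d.ravel()>0; P=cloud(c,M,d,uv[k]); P=P[P[:,2]<.16]
    v=P[:,:2]-PV; r=np.hypot(*v.T); th=np.degrees(np.arctan2(v[:,1],v[:,0]))%360; print(n)
    for lo,hi,z0 in((.03,.045,.125),(.045,.06,.125),(.074,.09,.14)):
        s=(r>lo)&(r<hi)&(th>60)&(th<200)&(P[:,2]>z0)&(np.hypot(P[:,0]-SP[0],P[:,1]-SP[1])>.034); print(lo,s.sum(),np.median(th[s]) if s.any() else '',P[s,2].max() if s.any() else '')
    m=np.hypot(P[:,0]-SP[0],P[:,1]-SP[1]); q=P[(m>.03)&(m<.06)&(P[:,2]>.09)&(P[:,2]<.112)]; print('drum',np.median(q[:,2]) if len(q) else '')
    for t in ['slide_box_centre','oil_bottle_centre','mouse_centre']:
        if n!='wrist':
            g=viewer.trace(t,n)
            if g: b,a=np.nonzero(g[0]['region']); print(t,np.median(cloud(c,M,d,np.c_[a,b]),0).round(3))
a=cv2.resize(pics[0][110:260,340:500],None,fx=2.5,fy=2.5,interpolation=cv2.INTER_CUBIC); b=cv2.resize(pics[1][90:240,180:340],None,fx=2.5,fy=2.5,interpolation=cv2.INTER_CUBIC)
cv2.imwrite('pics/fin.png',np.hstack([a,b]))
E
```

```text
21.0167 [ 0.38947579 -0.23746312  0.2945359 ] -79.91392376043756 F [-0.34 -0.22 -0.62] tool yz F [ 0.62 -0.37  0.15] T [0.03 0.01 0.01] 0.4136850147635399 underside 0.24703590497886374
top
0.03 38 99.50001762262758 0.13938306643071097
0.045 40 98.58895477941986 0.1388028462573927
0.074 57 99.40014836647036 0.15811212190934643
drum 0.1038215267205933
oil_bottle_centre [0.728 0.169 0.051]
mouse_centre [0.311 0.371 0.031]
scene
0.03 24 92.62124074344403 0.1354903279715174
0.045 17 93.15084273273472 0.1367953074682644
0.074 28 97.72188665228461 0.1551679468899132
drum 0.10394600191564546
slide_box_centre [0.539 0.48  0.031]
oil_bottle_centre [0.737 0.177 0.045]
mouse_centre [ 0.543 -0.219  0.134]
wrist
0.03 352 102.93417770719995 0.1354853587617001
0.045 354 102.05192069929586 0.1354290630460906
0.074 558 101.77176038225059 0.15499069334630572
drum 0.10200118808189751
```

View pics/fin.png

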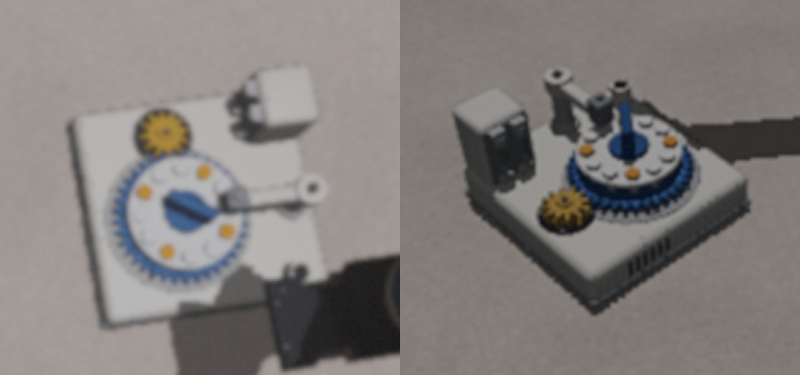

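Final views: the carousel sits level and meshed with the gear (top crop (165,160)), the probe head is in over the cups at (235,197), and the robot is clear. Handing in.

```bash
python3 -c "
from cell import order
print(order.finish_job())"
```

```text
the job is handed in; nothing more can be done
None
```

The carousel is back on the spindle, meshed with the drive gear and fully home. The probe arm is swung in against its stop. The job was handed in at about 21 s on the robot's clock.

**Carousel:** I lifted it by its handle and set the tooth angle from the measured gear phase. I lowered it in small steps, rocking it about ±0.5°, and felt no tooth contact on the way down. The seat took its weight with the underside at 66.0 mm, and the largest force reading there was about 5 N. After release, depth readings gave a drum top of 102 mm and a handle top of 150 mm, the heights expected when home.

**Probe arm:** I pushed it with the closed fingers at about 2–3 N until it stopped moving, at 9 N sideways plus about 6 N of upward force on the fingers. The arm then stood at 98.6–102.9° by the top and wrist cameras, against about 100.4° expected. The scene camera read 93–98° from only a few points, which disagrees slightly; I relied on the firm stop.

**Bystanders:**
- **Oil bottle:** unmoved in both cameras.
- **Mouse:** unmoved in the top camera. The scene camera's report for it was false, placing it on the probe arm.
- **Slide box:** unmoved in the scene camera. The top camera missed it in the last check.

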